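Slide a ware board home in its drying bay

ROBOT

A 6-joint arm with a two-finger parallel gripper is mounted at the origin on the work surface. World frame = base frame: x ahead of the robot, y to its left, z up, the work surface at z = 0. Lengths are in m, angles in rad, forces in N, time in s.
With the tool pointing down it reaches from about 0.25 to 0.775 m from the base axis. Payload 4 kg.
Tool frame: the origin (TCP) lies midway between the tips of the shut fingers; the grasp point (between the pads) lies 19 mm behind it; z points along the fingers, y is the direction in which the jaws open and shut (so a half turn about z gives the same grasp; the last joint's range is limited). The gripper opens to 85 mm and grips with 20 to 120 N. Pads are 22 mm wide; open, the fingers measure 114 mm over their backs; the gripper's body (76 mm by 85 mm) begins 54 mm behind the grasp point. The pads swing forward as they close: fully open they stand 13 mm farther back than shut.
Start: joints at [1.04, 0.087, 1.371, -0, 1.684, -0.103], TCP at [0.228, 0.5, 0.231] pointing down, gripper open.
Joint ranges: [-3.1, 3.1], [-0.76, 2.03], [0.27, 2.55], [-1.08, 4.22], [0.17, 2.65], [-2.57, 2.57]. Speed limits (rad/s): [2.79, 2.79, 3.14, 3.14, 3.14, 3.14].

INTERFACE

Orientations are given as a unit quaternion [x, y, z, w].
In Python, from bench import env, fingers, inverse_kinematics, imaging, order, readout gives the robot as it stands. Calls block until the motion is done:
- env.move_ptp(position, orientation): joint-space move of the TCP to a pose.
- env.line_to(position, rot=None, speed=0.15, threshold=None): straight line of the TCP; rot=None keeps the orientation; speed is the mean speed in m/s. With threshold (N) it stops when the force on the tool has changed by that much, and returns True; else False.
- env.movej(angles): joint-space move.
- fingers.move_gripper(opening, grip_force=None): opening from 0.0 (shut) to 1.0 (fully open); grip_force is the grip in N (None keeps the last); returns when the fingers have stopped.
- env.dwell(seconds).
- inverse_kinematics(position, orientation): joint angles nearest the present ones, or None.
- imaging.grab_frame(name): name is "scene" or "top" or "wrist"; returns the picture (400x640x3 uint8, red, green, blue); there is no depth.
- imaging.get_calibration(name): a dict with "intrinsics" (3x3 intrinsics, pixels), "extrinsics" (4x4, takes a point from camera to world coordinates). Camera axes: x right, y down, z forward; pixel columns grow to the right and rows downward; lengths in m; the calibration is good to about 2 mm. A picture is of the moment at which its call begins: read the wrist's pose just before it. get_calibration takes no time and is no camera call; for the wrist camera it gives the pose at the moment of the call.
A pose or a line that the arm cannot do raises env.MotionError and nothing moves.
- order.sign_off(): hands the job in, once; it reports no verdict.
Readings, each from a call of its own:
- readout.current_time_s(): time.
- readout.current_joint_pos(): joint angles.
- readout.current_qvel(): joint speeds.
- readout.current_effort(): joint torques, N m.
- readout.current_position(): TCP position.
- readout.current_eef_rot(): TCP orientation.
- readout.current_force(): force on the tool from outside, world axes, zero at the start.
- readout.current_torque(): the same for the moment, N m.
- readout.current_finger_gap(): opening from 0.0 (shut) to 1.0 (fully open).
Only numpy, scipy, OpenCV 4.12 (cv2) and the standard library are available. Lean on these libraries where they do the work, as an engineer would, in place of code of your own. Each camera call takes 0.05 s, during which the arm holds its last target. There are 200 camera calls.

TASK

Push the ware board that carries the blue bowl fully home along its two guide rails, until it meets (or all but meets) the warm-air block at the far end, with the bowl still standing on it. Push at the middle of its dark lip, because a push well to one side cocks the board and jams it between the rails. Leave the other board, with the terracotta bowl, where it is.

Things in the scene. Friction and masses are not known exactly. Their poses are not given: they have to be found in the camera images.
- board: Ware board to push, loose on the table between its rails: 90 mm in x, 220 in y, 16 thick; dark upright lip all across its near end (12 thick, top 38 mm above table; no room to grip it). Origin: centre of underside; it slides to +x. Lip's near face, to be pushed: x = -45, middle y = 0. Weighs 0.4-0.7 kg, slides with 2-5 N; runs freely if pushed within 15 mm of the middle, jams from about 60 mm.
- bay: Fixed drying bay of the blue bowl's board: two parallel rubber-faced wooden rails (250 mm long in x, 16 wide, 22 high, inner faces at y = +-112) and across the far end an aluminium block with dark slots (256 wide, 55 high); its near face at x = +125 is the stop. Origin: on the table, centred between the rails; +x points to the stop. Board against the stop: its origin is at x = +80.
- bowl_mid (a point): Blue glazed bowl, 68 mm across and 40 mm high, standing loose on the middle of the board, about 5 mm behind the lip; its rim is 56 mm above the table. The point is on its axis, 20 mm above its foot (36 mm above the table); z is its axis.
- other_board: The bystander: an identical board in an identical bay beside the first, but carrying a terracotta bowl. Origin and axes as for the first board. To be left alone.
Mind the look-alikes: they are no part of the job. Leave any green look-alike of the board alone.

How it is judged:
By the outcome, as a careful person would: the job done as asked, in the order asked, and still so for the second after the job is handed in, with the robot touching nothing.
It also fails if it takes over 38 s, if anything falls off the work surface, if the arm or the gripper's body presses on something with over 40 N, if the wrist force passes 120 N, or if a joint passes its speed limit or range.

## Working session

There is one attempt and no reset: what is moved stays moved. The work goes in short steps, each a Python script; the robot and the scene stay as the last script left them, time stands still between calls to the robot, and variables do not carry over. Pictures are saved under pics/ and viewed, about 8 in all and at most 12, crops included, and the job is handed in when it is done.

```bash
mkdir -p pics
python3 - <<'E'
from bench import env,imaging,readout
import cv2,numpy as np
for n in("top","scene"):
    im=imaging.grab_frame(n); cv2.imwrite(f"pics/{n}0.png",im[:,:,::-1]); c=imaging.get_calibration(n); print(n,np.round(c["intrinsics"],1).tolist(),np.round(c["extrinsics"],3).tolist())
print(readout.current_time_s(),readout.current_eef_rot())
E
```

```text
top [[399.5, 0.0, 321.7], [0.0, 399.5, 204.7], [0.0, 0.0, 1.0]] [[-0.001, -0.994, 0.112, 0.378], [-1.0, 0.002, 0.005, -0.023], [-0.005, -0.112, -0.994, 0.88], [0.0, 0.0, 0.0, 1.0]]
scene [[473.8, 0.0, 326.9], [0.0, 473.8, 199.7], [0.0, 0.0, 1.0]] [[-0.192, 0.761, -0.619, 0.98], [0.981, 0.14, -0.132, 0.116], [-0.014, -0.633, -0.774, 0.706], [0.0, 0.0, 0.0, 1.0]]
0.1 [ 2.12263151e-01  9.77212007e-01 -9.75413567e-04 -3.10555840e-04]
```

View pics/top0.png

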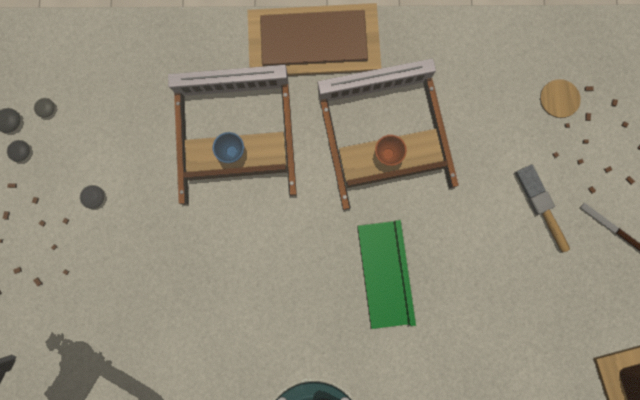

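View pics/scene0.png

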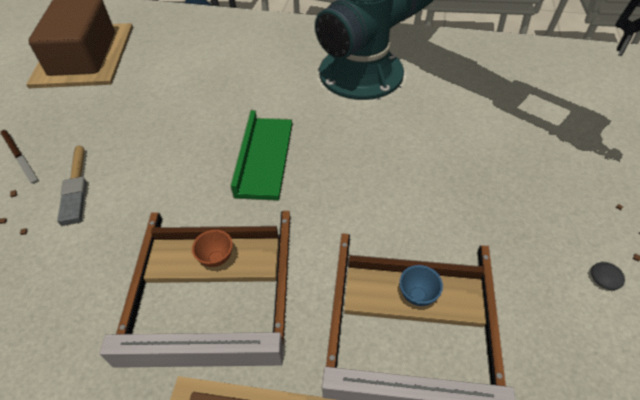

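The top view shows three candidates: the board with the blue bowl (bowl at 228,149), the board with the terracotta bowl (390,151), and a green look-alike (388,275). I choose the first by its blue bowl, and check it in a close crop.

```bash
cat > h.py <<'E'
import numpy as np,cv2
from bench import imaging
def ray(name,uv,z,c=None):
    c=c or imaging.get_calibration(name);K=np.array(c["intrinsics"]);T=np.array(c["extrinsics"])
    uv=np.atleast_2d(np.asarray(uv,float)); d=np.c_[uv,np.ones(len(uv))]@np.linalg.inv(K).T@T[:3,:3].T
    return T[:3,3]+d*((z-T[2,3])/d[:,2])[:,None]
E
python3 - <<'E'
import cv2,numpy as np
from h import ray
im=cv2.imread("pics/top0.png")
cv2.imwrite("pics/crop1.png",cv2.resize(im[60:210,160:305],None,fx=4,fy=4,interpolation=cv2.INTER_CUBIC)[:600])
hsv=cv2.cvtColor(im,cv2.COLOR_BGR2HSV)
b=cv2.inRange(hsv,(95,90,40),(125,255,255)); b[:,:160]=0;b[:,305:]=0
n,l,s,c=cv2.connectedComponentsWithStats(b);k=1+s[1:,4].argmax();print("bowl px",c[k],s[k]);print(ray("top",c[k],.05))
w=cv2.inRange(hsv,(0,100,30),(14,255,150)) ; w[:,:160]=0;w[:,305:]=0;w[:60]=0;w[210:]=0
cv2.imwrite("pics/m.png",w)
E
```

```text
bowl px [230.         150.47368421] [228 148   7   8  19]
[[0.58833033 0.17624132 0.05      ]]
```

View pics/crop1.png

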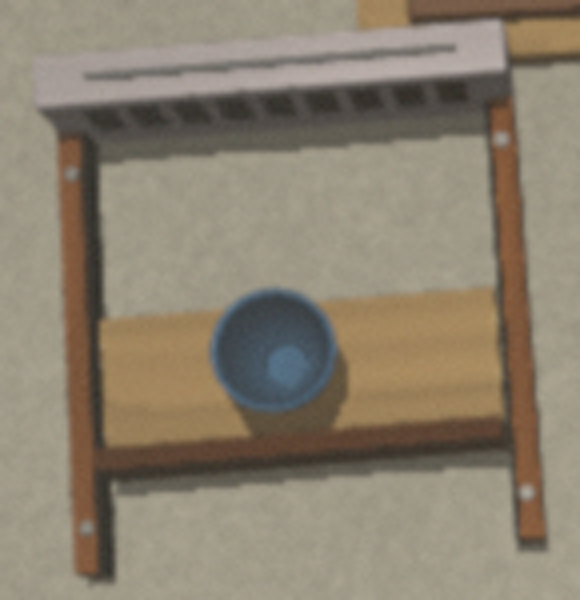

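The crop confirms the blue bowl on its board. Its centre is at about crop (273,349), and the lip's lower edge runs (100,474)–(507,446). The rail screws are at (87,527), (71,173), (527,492) and (501,138).

Run:
```python
import numpy as np
from h import ray
f=lambda p,z:ray("top",(np.array(p)+.5)/4-.5+np.array([160,60]),z)
s=f([(87,527),(71,173),(527,492),(501,138)],.022); e=f([(88,572),(532,543)],.022)
d=s[1]-s[0]+s[3]-s[2];x=d[:2]/np.linalg.norm(d[:2]);y=np.array([-x[1],x[0]])
print(s.round(3),"yaw",np.degrees(np.arctan2(x[1],x[0])),"sep",(s[0]-s[2])[:2]@y,"want .240")
stop=f([(40,110),(507,70)],.055);lipb=f([(110,473),(500,447)],.0);bowl=f([(273,349)],.056);lipt=f([(110,450),(500,424)],.038)
c=(s[:,:2]@y).reshape(2,2).mean()
near=(e[:,:2]@x).mean();st=(stop[:,:2]@x).mean();print("rail len to stop",st-near,"want .25")
print("near face x rel bay (bottom,top edge):",lipb[:,:2]@x-near-.125,lipt[:,:2]@x-near-.125)
print("bowl rel",bowl[:,:2]@x-near-.125,bowl[:,:2]@y-c, "board mid y",(lipb[:,:2]@y).mean()-c)
print("bay origin",(near+.125)*x+c*y,x)
```

```text
[[0.505 0.287 0.022]
 [0.704 0.303 0.022]
 [0.524 0.047 0.022]
 [0.724 0.063 0.022]] yaw 4.6636506240787545 sep 0.23980973839050904 want .240
rail len to stop 0.2504631402175137 want .25
near face x rel bay (bottom,top edge): [-0.06492389 -0.06838282] [-0.06038731 -0.06369464]
bowl rel [-0.01743711] [0.00591734] board mid y 0.004072081345531706
bay origin [0.61245575 0.17501194] [0.99668917 0.08130621]
```

Everything agrees with the given sizes: rail spacing 239.8 mm (240 expected), rail length 250.5 mm (250). The lip's near face is at bay x ≈ -65 mm, so it needs about 100 mm of travel. Next I approach and make a short first push.

```bash
cat >> h.py <<'E'
O=np.array([.6125,.1750]);X=np.array([.99669,.08131]);Y=np.array([-X[1],X[0]])
yaw=np.arctan2(X[1],X[0]);th=(yaw+np.pi)/2;Q=np.array([np.cos(th),np.sin(th),0,0])
P=lambda x,z,y=.001:np.r_[O+x*X+y*Y,z]
def rel(p): d=np.asarray(p)[:2]-O; return d@X,d@Y,p[2]
E
python3 - <<'E'
from h import *
from bench import env,fingers,readout
fingers.move_gripper(0.0)
env.move_ptp(P(-.115,.12),Q); env.line_to(P(-.115,.016),speed=.12)
print(rel(readout.current_position()),readout.current_finger_gap(),readout.current_time_s())
print(env.line_to(P(-.055,.016),speed=.05,threshold=12))
print(rel(readout.current_position()),readout.current_force(),readout.current_time_s())
cv2.imwrite("pics/scene1.png",imaging.grab_frame("scene")[:,:,::-1])
E
```

```text
(np.float64(-0.11419547808711253), np.float64(0.0011738480937088583), np.float64(0.016913846560699407)) -0.0009786943750614966 3.5083
False
(np.float64(-0.05626814592842027), np.float64(0.0010628224458962606), np.float64(0.015887216498996347)) [-6.16505261 -0.60581872  4.29730598] 4.8583
```

View pics/scene1.png

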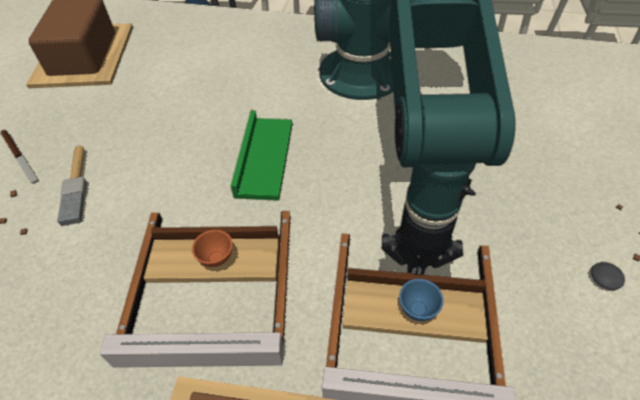

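The board has moved about 15 mm toward the block. It is straight between the rails, the bowl (421,300) is still standing, and the fingers are at the middle of the lip. I continue to the stop.

Run:
```python
from h import *
from bench import env,readout
print(env.line_to(P(.036,.016),speed=.05,threshold=12))
print(rel(readout.current_position()),readout.current_force(),readout.current_time_s())
cv2.imwrite("pics/scene2.png",imaging.grab_frame("scene")[:,:,::-1])
```

```text
True
(np.float64(0.024725015045651562), np.float64(0.0010658069891341), np.float64(0.015271225598440852)) [-0.32251804  0.52999005  0.02334195] 6.4083
```

View pics/scene2.png

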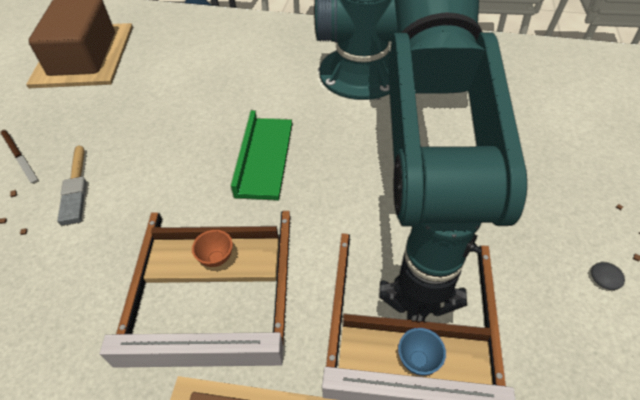

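The stop came at the predicted place (24.7 mm, 24 predicted) and the bowl is upright. The force reads near zero afterwards, so the board may have rebounded. I press once more gently, then back off and check.

Run:
```python
from h import *
from bench import env,readout
print(env.line_to(P(.036,.016),speed=.015,threshold=12))
print(rel(readout.current_position()),readout.current_force(),readout.current_time_s())
env.line_to(P(-.03,.016),speed=.08); env.line_to(P(-.06,.15),speed=.15); env.move_ptp([.33,.0,.25],Q)
print(readout.current_time_s())
t=imaging.grab_frame("top")[:,:,::-1]; cv2.imwrite("pics/top3.png",t)
cv2.imwrite("pics/crop3.png",cv2.resize(t[60:210,160:305],None,fx=4,fy=4,interpolation=cv2.INTER_CUBIC)[:600])
d=cv2.absdiff(np.ascontiguousarray(t),cv2.imread("pics/top0.png")).max(2)[60:215,318:460];print("other bay px changed",(d>40).sum())
```

```text
True
(np.float64(0.024411225508908643), np.float64(0.0010354314518284087), np.float64(0.013934369763373498)) [ 0.24740624 -0.38140401  0.2875729 ] 6.9167
9.95
other bay px changed 0
```

View pics/crop3.png

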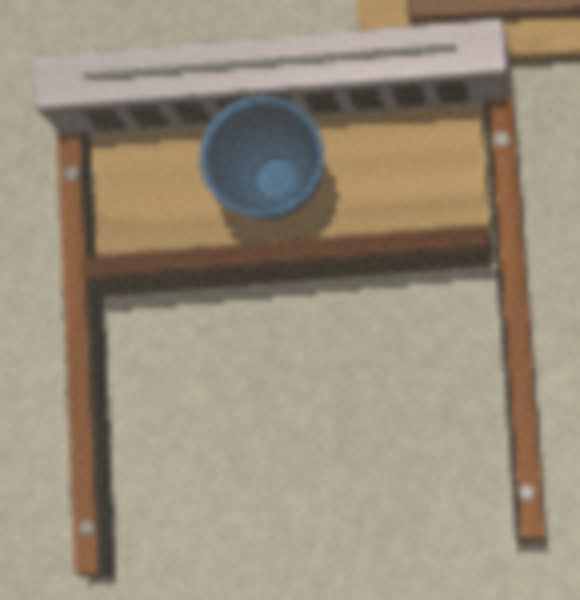

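The board appears to meet the block squarely, with the bowl standing at crop (263,157). I check this numerically.

Run:
```python
from h import *
f=lambda p,z:ray("top",(np.array(p)+.5)/4-.5+np.array([160,60]),z)
im=cv2.imread("pics/crop3.png").astype(int)
# block/board boundary: scan up from the wood for the end of wood colour (R-B large)
for x in(110,150,380,440,480):
    col=im[100:230,x];w=col[:,2]-col[:,0];r=100+np.argmax(w>35);p=f([(x,r)],.016)[0];print(x,r,"front edge",np.round(rel(p),4))
for p in f([(100,263),(480,238)],.038): print("lip near top",np.round(rel(p),4))
print("bowl",np.round(rel(f([(263,157)],.056)[0]),4))
```

```text
110 144 front edge [0.1193 0.0997 0.016 ]
150 139 front edge [0.1203 0.0771 0.016 ]
380 119 front edge [ 0.1211 -0.0527  0.016 ]
440 111 front edge [ 0.1229 -0.0867  0.016 ]
480 118 front edge [ 0.1169 -0.1089  0.016 ]
lip near top [0.0432 0.1011 0.038 ]
lip near top [ 0.0398 -0.1058  0.038 ]
bowl [0.0881 0.0054 0.056 ]
```

The front edge measures about 4–5 mm short of the stop, though the block's shadow may bias that. I take a close wrist-camera look at the seam.

Run:
```python
from h import *
from bench import env,readout
env.move_ptp(P(.03,.21),Q); env.dwell(.2)
c=imaging.get_calibration("wrist"); t=imaging.grab_frame("wrist")
np.savez("w.npz",K=c["intrinsics"],T=c["extrinsics"])
cv2.imwrite("pics/wrist1.png",t[:,:,::-1]);print(np.round(c["extrinsics"],3),readout.current_time_s())
```

```text
[[-0.08   0.957  0.278  0.571]
 [ 0.997  0.077  0.023  0.173]
 [ 0.     0.279 -0.96   0.355]
 [ 0.     0.     0.     1.   ]] 11.6083
```

View pics/wrist1.png

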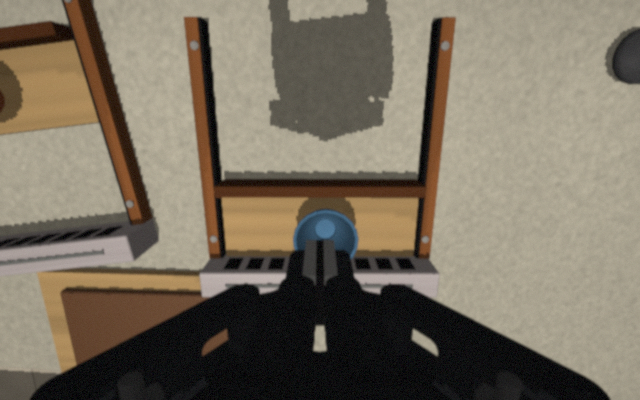

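Run:
```python
from h import *
z=np.load("w.npz");c=dict(intrinsics=z["K"],extrinsics=z["T"])
im=cv2.imread("pics/wrist1.png")
r=lambda u,v,h:np.round(rel(ray("wrist",[(u,v)],h,c)[0])[0],4)
for v in range(246,260): print(v,im[v,240].tolist(),im[v,395].tolist(),r(240,v,.016),r(395,v,.016),r(240,v,0))
for v in range(177,200,1): print(v,im[v,250].tolist(),im[v,400].tolist(),"z38",r(250,v,.038),"z0",r(250,v,0))
cv2.imwrite("pics/crop4.png",cv2.resize(im[170:280,195:300],None,fx=5,fy=5,interpolation=cv2.INTER_CUBIC))
```

```text
246 [96, 145, 181] [96, 144, 178] 0.1127 0.1129 0.12
247 [95, 143, 178] [94, 142, 176] 0.114 0.1142 0.1213
248 [94, 142, 175] [90, 136, 168] 0.1152 0.1155 0.1226
249 [90, 135, 167] [90, 133, 163] 0.1165 0.1167 0.124
250 [77, 116, 145] [77, 114, 141] 0.1178 0.118 0.1253
251 [61, 91, 113] [61, 89, 111] 0.1191 0.1193 0.1266
252 [51, 77, 94] [51, 74, 91] 0.1203 0.1206 0.128
253 [45, 71, 89] [47, 67, 86] 0.1216 0.1219 0.1293
254 [51, 74, 89] [47, 70, 86] 0.1229 0.1231 0.1307
255 [52, 73, 86] [49, 67, 82] 0.1242 0.1244 0.132
256 [56, 65, 76] [57, 72, 81] 0.1255 0.1257 0.1334
257 [48, 56, 59] [57, 64, 70] 0.1268 0.127 0.1347
258 [31, 36, 39] [53, 55, 57] 0.1281 0.1283 0.1361
259 [13, 15, 11] [52, 52, 55] 0.1294 0.1296 0.1374
177 [77, 87, 91] [77, 88, 91] z38 0.026 z0 0.0341
178 [65, 75, 80] [68, 78, 83] z38 0.027 z0 0.0352
179 [38, 45, 53] [47, 58, 64] z38 0.0281 z0 0.0364
180 [21, 28, 36] [24, 30, 40] z38 0.0291 z0 0.0376
181 [9, 14, 30] [12, 19, 31] z38 0.0302 z0 0.0387
182 [16, 24, 31] [10, 18, 31] z38 0.0312 z0 0.0399
183 [2, 15, 27] [17, 21, 35] z38 0.0323 z0 0.0411
184 [3, 13, 30] [8, 18, 32] z38 0.0333 z0 0.0423
185 [13, 26, 41] [13, 21, 38] z38 0.0344 z0 0.0435
186 [13, 30, 57] [21, 30, 52] z38 0.0354 z0 0.0447
187 [25, 44, 76] [24, 42, 71] z38 0.0365 z0 0.0458
188 [32, 50, 84] [29, 50, 80] z38 0.0376 z0 0.047
189 [27, 49, 86] [35, 53, 85] z38 0.0386 z0 0.0482
190 [29, 51, 85] [30, 51, 85] z38 0.0397 z0 0.0494
191 [31, 50, 85] [29, 48, 85] z38 0.0408 z0 0.0506
192 [29, 49, 83] [31, 53, 87] z38 0.0418 z0 0.0518
193 [29, 50, 86] [28, 49, 87] z38 0.0429 z0 0.053
194 [30, 48, 86] [28, 52, 85] z38 0.044 z0 0.0542
195 [30, 53, 91] [31, 53, 88] z38 0.0451 z0 0.0554
196 [45, 72, 107] [38, 62, 92] z38 0.0461 z0 0.0566
197 [62, 97, 131] [52, 81, 109] z38 0.0472 z0 0.0578
198 [86, 129, 161] [74, 110, 140] z38 0.0483 z0 0.0591
199 [91, 137, 169] [85, 128, 157] z38 0.0494 z0 0.0603
```

View pics/crop4.png

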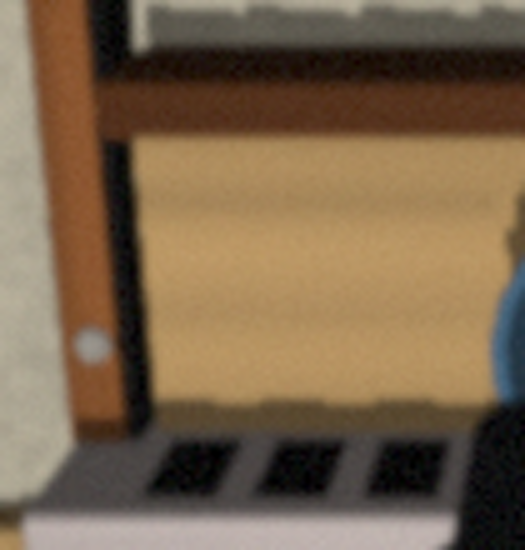

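The wrist view shows the shaded wood running right up to the block. The front edge is at bay x ≈ 125 mm (stop at 125) on both sides of the bowl, and the lip's near face is at ≈ 35 mm. The earlier 4–5 mm shortfall was the block's shadow line.

Run:
```python
from bench import order,readout
print(readout.current_time_s(),readout.current_force()); order.sign_off()
```

```text
11.6083 [ 0.19491105 -0.75528043  0.06086978]
the job is handed in; nothing more can be done
```

The board with the blue bowl is fully home against the warm-air block, and the bowl is still standing on it. I pushed it about 100 mm with the shut fingers at the middle of its lip and handed the job in at 11.6 s, with the robot clear of everything.

- **Stop:** the push was halted twice by the 12 N force limit, at 24.7 and 24.4 mm, against about 24 mm predicted for the stop.
- **Position:** in the last wrist picture, the board's front edge is at about 125 mm on both sides of the bowl (the stop is at 125), and its lip's near face is at about 35 mm. The board is not cocked.
- **Disagreement:** the first check from the top camera put the front edge about 4–5 mm short. The wrist close-up showed that it had picked up the block's shadow line on the wood.
- **Other board:** no pixels had changed in the terracotta bowl's bay in the top picture after the push. The green look-alike was not touched.

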